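# Swing the reading lamp over the tea tray and switch it on

## Task

Give the tea tray some light: with a fingertip, or the closed fingers, push the reading lamp's arm round its post until the shade hangs over the middle of the wooden tray. Push on the arm, not on the shade, and do not grip it. Then press the push switch on top of the shade right down, let it spring back, and leave the lamp there; do not move the tray or anything else on the chest.

Things in the scene. Friction and masses are not known exactly. Their poses are not given: they have to be found in the camera images.
- lamp: reading lamp: round aluminium foot 150 mm across and 19 mm high, screwed to the chest top, with an upright post 16 mm thick at its centre. Origin: centre of the foot's underside, on the post axis; z up
- lamp_pivot (a point): the lamp's swinging arm, a level aluminium tube 12 mm thick turning about the post; stays where it is left (friction about 0.3 N m: 2.5 N at 120 mm out). Point on the post axis at the tube's axis, 270 mm above the chest top. The tube runs along its own -x axis, bare from 15 to 180 mm out; shade centre 235 mm out. Sleeve cap ends 24 mm above the axis. Over 25 N from the fingers fails
- lamp_arm (a joint): turn of the arm about the post, rad: 0 when the arm points along the foot's own -x axis, growing counter-clockwise seen from above, stops at -1.8 and 1.8
- shade_centre (a point): white metal dome shade under the outer end of the arm, 110 mm across, from 198 to 260 mm above the chest top; it turns with the arm. The point is the centre of its open underside. Not to be pushed on (more than 3 N fails)
- switch_top (a point): centre of the top face of the push switch: grey button 24 mm across, 6 mm proud of its 40 mm wide black housing, on top of the shade at its centre; 300 mm above the chest top when up, pressed straight down
- switch (a joint): travel of the push switch: 0 up, 0.006 m fully down (takes about 4 N); springs back
- tray: wooden tray, rectangular, 280 mm (own x) by 190 mm (own y), rim 28 mm high, floor 8 mm thick; it lies to the left or to the right of the lamp. Origin: middle of the tray, on its underside; it lies within 25 mm of the circle that the shade's centre swings on. Carries two tumblers and the sugar bowl
- book: closed hardback book lying flat on the other side of the lamp, 215 x 145 x 25 mm; origin: centre of its underside
- tumbler0: glass tumbler on the tray, 68 mm across the rim, 95 mm high; origin: centre of its underside
- tumbler1: second glass tumbler on the tray, the same
- tumbler2: third glass tumbler, the same, standing on the chest top between the lamp's foot and the robot
- sugar_bowl: white ceramic sugar bowl with lid on the tray, 86 mm across, 89 mm high; origin: centre of its underside
- flask: gold-coloured flask with a screw cap, 73 mm across, 245 mm high, standing beyond the lamp's foot; origin: centre of its underside

How it is judged:
By the outcome, as a careful person would: the job done as asked, in the order asked, and still so for the second after the job is handed in, with the robot touching nothing.
It also fails if it takes over 51 s, if anything falls off the work surface, if the arm or the gripper's body presses on something with over 40 N, if the wrist force passes 120 N, or if a joint passes its speed limit or range.

## Robot

A 7-joint arm with a two-finger parallel gripper is mounted at the origin on the work surface. World frame = base frame: x ahead of the robot, y to its left, z up, the work surface at z = 0. Lengths are in m, angles in rad, forces in N, time in s.
With the tool pointing down it reaches from about 0.4 to 0.85 m from the base axis. Payload 4.5 kg.
Tool frame: the origin (TCP) lies between the finger pads; the fingertips stand r.finger_overhang ahead of it and the grasp point (between the pads) lies 8 mm behind it (r.finger_overhang is the distance from the TCP to the fingertips, in m); z points along the fingers, x is the direction in which the jaws open and shut, and the axes are right-handed (so a half turn about z gives the same grasp; the last joint's range is limited). The gripper opens to 88 mm and grips with 3 to 60 N. Pads are 18 mm wide; open, the fingers measure 123 mm over their backs; the gripper's body (75 mm by 187 mm) begins 45 mm behind the grasp point.
Start: joints at [1.308, 0.689, -0.195, 1.565, 0.157, 0.902, -0.215], TCP at [0.183, -0.598, 0.25] pointing down, gripper open.
Joint ranges: [-3.01, 3.01], [-0.46, 2.08], [-1.47, 1.51], [0.13, 2.56], [-1, 4.14], [0.04, 2.09], [-2.66, 2.66]. Speed limits (rad/s): [2.57, 2.57, 3.14, 3.14, 3.14, 3.14, 3.14].

## Interface

Orientations are given as a unit quaternion [x, y, z, w].
In Python, from plant import r gives the robot as it stands.
- The arm moves only by the tool move_arm, never from a script. Its argument "targets" is a list that holds one entry, the list of rows, each a list of 7 numbers: the turn, a rotation vector about the world's x, y, z in rad, then the shift along the world's x, y, z in m, then the opening, from 0 (shut) to 1 (fully open). A call has 1 to 5 rows; each row shifts and turns the pose as measured when the row begins; what a row does not reach is not made up. A row lasts 1/10 s, in which the tool goes at most 50 mm and 8.59 degrees, less where a joint would pass 70% of its speed; a pose out of reach is approached as far as the arm can. A call with a gripper value outside its range is refused whole. The fingers move at their own pace and stop on an object; "force" is the grip in N (left out, the last holds). Time passes only in rows, so rows that do not move let the fingers close. It gives the time, the measured TCP pose, the force and the opening at its end, in the units of the state.
- r.get_state(): the state, without advancing time (a new reading comes with each control period).
- r.snapshot(name): name is "scene" or "top" or "wrist"; returns a dict with "frame" (420x560x3 uint8, red, green, blue), "K" (3x3 intrinsics, pixels), "T" (4x4, takes a point from camera to world coordinates). Camera axes: x right, y up, looking along -z (the intrinsics and any distortion apply to the point x, -y, -z); pixel columns grow to the right and rows downward; lengths in m; the calibration is good to about 2 mm. A picture is of the moment at which its call begins. There is no depth.
- r.finish_job(): hands the job in, once; it reports no verdict.
Trained networks look in a picture, given as the dict that the camera call returned (one of the last four; its "shot" number tells which), for a name from the list of things; names that differ only in an ending like _2 or _b are one class to them, and where a whole thing is asked for, a point or a joint stands for the part that bears it (a point fixed in the world has none). Each returns a list of dicts, best first, with "score" (0 to 1); they miss things now and then, are a little off and sometimes report something else, mostly with a low value. They report only what shows in the picture. A call takes as long as a camera call.
- r.find_in(picture, query): "centre" ([row, column] in pixels, amid what is visible of it).
The state is a dict: "clock": time; "q": joint angles; "qd": joint speeds; "joint_torque": joint torques, N m; "tool_pos": TCP position; "eef_rot": TCP orientation; "contact_force": force on the tool from outside, world axes, zero at the start; "moment": the same for the moment, N m; "opening": opening from 0.0 (shut) to 1.0 (fully open).
Only numpy, scipy, OpenCV 4.12 (cv2) and the standard library are available. Lean on these libraries where they do the work, as an engineer would, in place of code of your own. Each camera call takes 0.05 s, during which the arm holds its last target. There are 200 camera calls.

## Working session

There is one attempt and no reset: what is moved stays moved. The work goes in short steps, Python scripts to look and compute and a tool call to move; the robot and the scene stay as the last step left them, time stands still between calls to the robot, and variables do not carry over. Pictures are saved under pics/ and viewed, about 8 in all and at most 12, crops included, and the job is handed in when it is done.

Besides the shell and the picture viewer there is one more tool, called as name([rows], argument=value, ...), one row to a line, values as JSON. move_arm: Moves the arm, as the interface text tells. Its arguments: {"type":"object","properties":{"targets":{"type":"array","items":{"type":"array","items":{"type":"array","items":{"type":"number"}}}},"force":{"type":"number"}},"required":["targets"]}

```bash
mkdir -p pics; cat > h.py <<'E'
import numpy as np, cv2
from plant import r
def ray(s,rc):
    K=np.array(s["K"]);T=np.array(s["T"])
    d=np.linalg.inv(K)@np.array([rc[1],rc[0],1.]); d=np.array([d[0],-d[1],-d[2]])
    return T[:3,3],T[:3,:3]@d
def at(s,rc,z):
    o,d=ray(s,rc); return o+d*(z-o[2])/d[2]
def px(s,p):
    T=np.array(s["T"]);c=T[:3,:3].T@(np.array(p)-T[:3,3]); q=np.array(s["K"])@np.array([c[0],-c[1],-c[2]]); return q[1]/q[2],q[0]/q[2]
def save(s,n): cv2.imwrite(f"pics/{n}.png",np.ascontiguousarray(s["frame"][:,:,::-1]))
E
python3 - <<'E'
from h import *
np.set_printoptions(precision=3,suppress=True)
print(r.finger_overhang, [k for k in dir(r) if k[0]!='_'])
for n in("top","scene"):
    s=r.snapshot(n);save(s,n+"0");print(n,s.keys(),np.array(s["T"])[:3,3])
    for q,z in [("lamp",.01),("lamp_pivot",.27),("shade_centre",.198),("switch_top",.3),("tray",.01),("book",.02),("tumbler0",.05),("sugar_bowl",.05),("flask",.2)]:
        for d in r.find_in(s,q)[:4]: print(q,np.round(d["centre"],1),round(d["score"],2),at(s,d["centre"],z))
print(r.get_state())
E
```

```text
0.011 ['Unreachable', 'find_in', 'finger_overhang', 'finish_job', 'get_state', 'snapshot']
top dict_keys(['frame', 'K', 'T', 'shot']) [0.458 0.013 0.893]
lamp [269.6 313.2] 0.75 [ 0.497 -0.064  0.01 ]
lamp [144.3 288.5] 0.59 [ 0.791 -0.03   0.01 ]
lamp_pivot [328.7 317.8] 0.67 [ 0.397 -0.041  0.27 ]
shade_centre [331.2 316.4] 0.69 [ 0.386 -0.045  0.198]
switch_top [346.4 333. ] 0.65 [ 0.374 -0.058  0.3  ]
tray [236.3 389.4] 0.71 [ 0.56  -0.241  0.01 ]
tumbler0 [270.  393.3] 0.92 [ 0.483 -0.229  0.05 ]
tumbler0 [265.9 434.4] 0.78 [ 0.486 -0.317  0.05 ]
sugar_bowl [210.  411.4] 0.75 [ 0.609 -0.284  0.05 ]
flask [144.9 290.2] 0.85 [ 0.718 -0.024  0.2  ]
scene dict_keys(['frame', 'K', 'T', 'shot']) [ 1.266 -0.446  0.738]
lamp [222.5 272.5] 0.55 [0.396 0.074 0.01 ]
lamp_pivot [163.6 219.6] 0.88 [ 0.481 -0.097  0.27 ]
lamp_pivot [219.2 271.6] 0.24 [ 0.698 -0.108  0.27 ]
shade_centre [161.9 218.4] 0.92 [ 0.352 -0.043  0.198]
switch_top [124.5 213.4] 0.47 [ 0.369 -0.055  0.3  ]
tray [333.5 186.1] 0.97 [ 0.622 -0.258  0.01 ]
book [245.4 354.9] 0.75 [0.589 0.184 0.02 ]
book [126.5 212.2] 0.52 [-0.192  0.185  0.02 ]
tumbler0 [266.7 173.8] 0.94 [ 0.471 -0.217  0.05 ]
tumbler0 [285.  129.3] 0.93 [ 0.477 -0.316  0.05 ]
tumbler0 [216.5 219.7] 0.71 [ 0.354 -0.052  0.05 ]
tumbler0 [320.7 170.8] 0.25 [ 0.613 -0.28   0.05 ]
sugar_bowl [320.  170.3] 0.57 [ 0.611 -0.28   0.05 ]
flask [282.  318.1] 0.79 [ 0.802 -0.084  0.2  ]
{'clock': 1.0, 'q': array([ 1.308,  0.689, -0.195,  1.565,  0.157,  0.903, -0.215]), 'qd': array([ 0.001,  0.001,  0.001,  0.001,  0.   ,  0.   , -0.001]), 'joint_torque': array([  0.001, -52.749,  -1.267, -15.374,  -0.052,  -0.001,   0.   ]), 'tool_pos': array([ 0.183, -0.598,  0.25 ]), 'eef_rot': array([ 0.804, -0.595,  0.   ,  0.   ]), 'contact_force': array([-0.61 , -0.44 ,  0.454]), 'moment': array([ 0.067, -0.021, -0.038]), 'opening': 0.995794964375118}
```

View pics/top0.png

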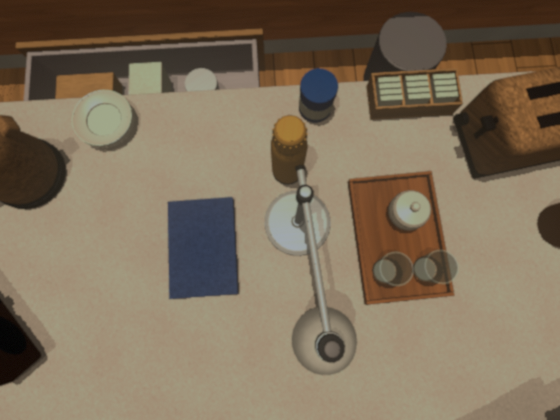

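View pics/scene0.png

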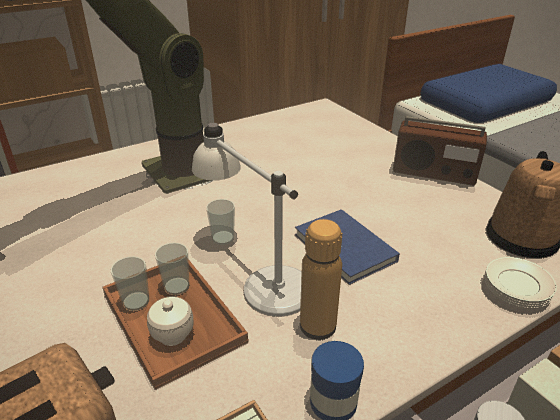

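Top view: switch at (row 347, col 331), pivot cap (194,305), foot centre (222,298). The tray is right of the lamp with corners near (180,349), (173,432), (294,452), (302,367). The scene view agrees, and tumbler2 is under the shade.

```bash
python3 - <<'E'
from h import *
np.set_printoptions(precision=3,suppress=True)
s=r.snapshot("top");f=s["frame"]
print("pivot cap",at(s,(194,305),.294),"foot",at(s,(222,298),.019),"switch",at(s,(347,331),.3))
c=[at(s,p,.028) for p in [(180,349),(173,432),(294,452),(302,367)]]
print(np.array(c),np.mean(c,0))
print([np.linalg.norm(c[i]-c[i-1]) for i in range(4)])
big=cv2.resize(f[150:385,255:475],None,fx=2.5,fy=2.5,interpolation=cv2.INTER_CUBIC)
cv2.imwrite("pics/crop1.png",np.ascontiguousarray(big[:,:,::-1]))
E
```

```text
pivot cap [ 0.601 -0.036  0.294] foot [ 0.603 -0.038  0.019] switch [ 0.373 -0.056  0.3  ]
[[ 0.691 -0.16   0.028]
 [ 0.695 -0.349  0.028]
 [ 0.426 -0.354  0.028]
 [ 0.421 -0.171  0.028]] [ 0.558 -0.259  0.028]
[np.float64(0.27026113323705164), np.float64(0.1897847932842078), np.float64(0.26942957851323796), np.float64(0.18286897612015168)]
```

View pics/crop1.png

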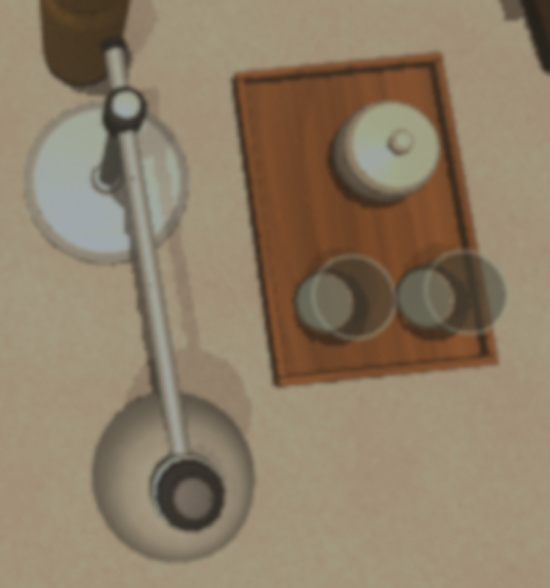

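move_arm([
  [[0, 0, 0, 0, 0, 0.04, 0], [0, 0, 0, 0, 0, 0.04, 0], [0, 0, 0.09, 0.01, 0.02, 0.03, 0], [0, 0, 0.1, 0.021, 0.042, 0, 0], [0, 0, 0.1, 0.021, 0.042, 0, 0]],
])

```text
clock: 1.55
tool_pos: [0.2309, -0.4956, 0.3619]
eef_rot: [0.881, -0.474, -0.001, 0.003]
contact_force: [0.2, 0.0, 0.2]
opening: 0.57
```

move_arm([
  [[0, 0, 0.1, 0.021, 0.042, 0, 0], [0, 0, 0.1, 0.021, 0.042, 0, 0], [0, 0, 0.1, 0.021, 0.042, 0, 0], [0, 0, 0.1, 0.021, 0.042, 0, 0], [0, 0, 0.1, 0.021, 0.042, 0, 0]],
])

```text
clock: 2.05
tool_pos: [0.3386, -0.2778, 0.3639]
eef_rot: [0.973, -0.232, 0.002, 0.004]
contact_force: [1.0, -0.3, 0.5]
opening: 0.116
```

move_arm([
  [[0, 0, 0.1, 0.021, 0.042, 0, 0], [0, 0, 0.1, 0.021, 0.042, 0, 0], [0, 0, 0.1, 0.021, 0.042, 0, 0], [0, 0, 0.1, 0.021, 0.042, 0, 0], [0, 0, 0, 0, 0, 0, 0]],
])

```text
clock: 2.55
tool_pos: [0.4273, -0.0963, 0.3664]
eef_rot: [1.0, -0.02, 0.007, 0.003]
contact_force: [-0.7, -0.2, 0.0]
opening: 0.001
```

```bash
python3 - <<'E'
from h import *
np.set_printoptions(precision=3,suppress=True)
s=r.get_state();print(s)
t=r.snapshot("top")
print("P",at(t,(192.8,305),.294),"sw",at(t,(348.8,332.2),.3))
c=np.array([at(t,p,.028) for p in [(179.2,349),(171.6,431),(294.4,453.8),(304.4,366.2)]])
print(c,c.mean(0),[np.linalg.norm(c[i]-c[i-1]) for i in range(4)])
E
```

```text
{'clock': 2.55, 'q': array([ 0.602,  0.331, -0.671,  1.915,  0.258,  0.964, -0.228]), 'qd': array([ 0.04 , -0.013,  0.094,  0.024,  0.035,  0.025,  0.008]), 'joint_torque': array([ -1.031, -31.113,  -3.784, -16.049,  -0.073,  -0.136,  -0.144]), 'tool_pos': array([ 0.427, -0.096,  0.366]), 'eef_rot': array([ 1.   , -0.02 ,  0.007,  0.003]), 'contact_force': array([-0.705, -0.182,  0.016]), 'moment': array([-0.059, -0.019, -0.022]), 'opening': 0.0005900067778244249}
P [ 0.603 -0.036  0.294] sw [ 0.371 -0.057  0.3  ]
[[ 0.693 -0.16   0.028]
 [ 0.699 -0.348  0.028]
 [ 0.425 -0.358  0.028]
 [ 0.416 -0.169  0.028]] [ 0.558 -0.259  0.028] [np.float64(0.2768617275286845), np.float64(0.18784266040612818), np.float64(0.2740792537649912), np.float64(0.18894140219382183)]
```

move_arm([
  [[0, 0, 0.06, 0.019, 0.035, 0, 0], [0, 0, 0.06, 0.019, 0.035, 0, 0], [0, 0, 0, 0.018, 0.035, 0, 0], [0, 0, 0, 0, 0, -0.03, 0], [0, 0, 0, 0, 0, -0.03, 0]],
])

```text
clock: 3.1
tool_pos: [0.4851, 0.0011, 0.3071]
eef_rot: [0.999, 0.03, 0.01, 0.007]
contact_force: [-0.5, -0.3, 0.1]
opening: 0.003
```

move_arm([
  [[0.014, 0.02, 0, 0, 0, -0.025, 0], [0, 0, 0, 0, 0, -0.02, 0], [0, 0, 0, 0, -0.01, 0, 0], [0, 0, 0, 0, -0.01, 0, 0], [0, 0, 0, 0, 0, 0, 0]],
])

```text
clock: 3.6
tool_pos: [0.4826, -0.0286, 0.2581]
eef_rot: [1.0, 0.024, -0.004, 0.002]
contact_force: [-0.6, -0.1, -0.5]
opening: 0.007
```

```bash
python3 - <<'E'
import numpy as np
P=np.array([.603,-.036])
for a in range(-175,-99,5):
    t=np.radians(a);u=np.array([np.cos(t),np.sin(t)]);n=np.array([u[1],-u[0]])
    print(a,np.round(P+.117*u+.015*n,3))
E
```

```text
-175 [ 0.485 -0.031]
-170 [ 0.485 -0.042]
-165 [ 0.486 -0.052]
-160 [ 0.488 -0.062]
-155 [ 0.491 -0.072]
-150 [ 0.494 -0.082]
-145 [ 0.499 -0.091]
-140 [ 0.504 -0.1  ]
-135 [ 0.51  -0.108]
-130 [ 0.516 -0.116]
-125 [ 0.524 -0.123]
-120 [ 0.532 -0.13 ]
-115 [ 0.54  -0.136]
-110 [ 0.549 -0.141]
-105 [ 0.558 -0.145]
-100 [ 0.568 -0.149]
```

move_arm([
  [[0, 0, 0.08, 0.001, -0.01, 0.001, 0], [0, 0, 0.08, 0.001, -0.01, 0, 0], [0, 0, 0.08, 0.002, -0.01, 0, 0], [0, 0, 0.08, 0.003, -0.01, 0, 0]],
])

```text
clock: 4.0
tool_pos: [0.4882, -0.067, 0.2628]
eef_rot: [0.982, 0.189, -0.003, 0.0]
contact_force: [-0.9, 2.3, -2.3]
opening: 0.001
```

move_arm([
  [[0, 0, 0.085, 0.003, -0.01, 0, 0], [0, 0, 0.085, 0.004, -0.01, 0, 0], [0, 0, 0.085, 0.005, -0.009, 0, 0], [0, 0, 0.085, 0.006, -0.008, 0, 0]],
])

```text
clock: 4.4
tool_pos: [0.5043, -0.1044, 0.2662]
eef_rot: [0.934, 0.358, -0.002, -0.001]
contact_force: [-2.2, 1.2, -2.5]
opening: 0.004
```

move_arm([
  [[0, 0, 0.08, 0.006, -0.008, -0.003, 0], [0, 0, 0.08, 0.007, -0.007, -0.002, 0], [0, 0, 0.08, 0.007, -0.006, -0.001, 0], [0, 0, 0.08, 0.008, -0.005, 0, 0]],
])

```text
clock: 4.8
tool_pos: [0.5307, -0.1329, 0.2645]
eef_rot: [0.862, 0.506, -0.003, -0.0]
contact_force: [-1.9, 1.0, -1.6]
opening: 0.01
```

```bash
python3 - <<'E'
from h import *
np.set_printoptions(precision=3,suppress=True)
t=r.snapshot("top");save(t,"top1")
for d in r.find_in(t,"switch_top")[:2]: print(d,at(t,d["centre"],.3))
print(r.get_state()["tool_pos"])
E
```

```text
[ 0.532 -0.134  0.265]
```

View pics/top1.png

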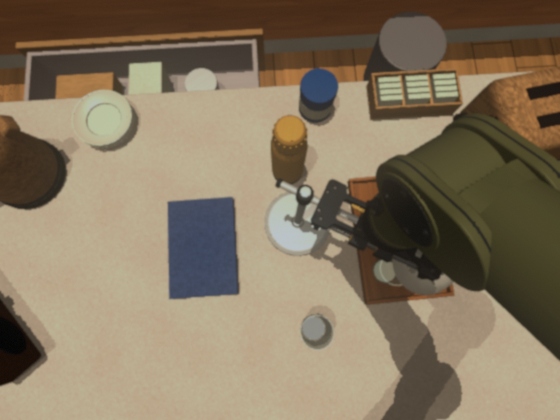

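The arm is now about -119°, pushed cleanly by the closed fingers. Its stub is at (184,280), and the robot hides the shade.

move_arm([
  [[0, 0, 0.08, 0.009, -0.005, -0.002, 0], [0, 0, 0.08, 0.009, -0.004, -0.002, 0], [0, 0, 0.06, 0.008, -0.003, 0, 0], [0, 0, 0, 0, 0, 0, 0]],
])

```text
clock: 5.3
tool_pos: [0.5557, -0.1463, 0.2636]
eef_rot: [0.804, 0.595, -0.003, 0.001]
contact_force: [-0.4, -0.5, -1.0]
opening: 0.005
```

```bash
python3 - <<'E'
from h import *
np.set_printoptions(precision=3,suppress=True)
t=r.snapshot("scene");save(t,"scene1")
for q,z in(("switch_top",.3),("shade_centre",.23)):
  for d in r.find_in(t,q)[:2]: print(d,at(t,d["centre"],z))
for a in (-115,-110,-105,-102,-99):
  u=np.array([np.cos(np.radians(a)),np.sin(np.radians(a))]); p=np.array([.603,-.036])+.235*u
  print(a,px(t,[*p,.3]))
E
```

```text
{'centre': [214.6, 158.4], 'score': 0.48} [ 0.63  -0.274  0.3  ]
{'centre': [186.9, 146.0], 'score': 0.44} [ 0.54  -0.263  0.3  ]
{'centre': [214.0, 158.8], 'score': 0.75} [ 0.527 -0.246  0.23 ]
-115 (np.float64(175.71425407218976), np.float64(146.8028462138959))
-110 (np.float64(181.58980826491603), np.float64(146.11137405359855))
-105 (np.float64(187.58851963165984), np.float64(146.46832808583866))
-102 (np.float64(191.22729766095068), np.float64(147.21083139548838))
-99 (np.float64(194.88194522909643), np.float64(148.3639891211966))
```

View pics/scene1.png

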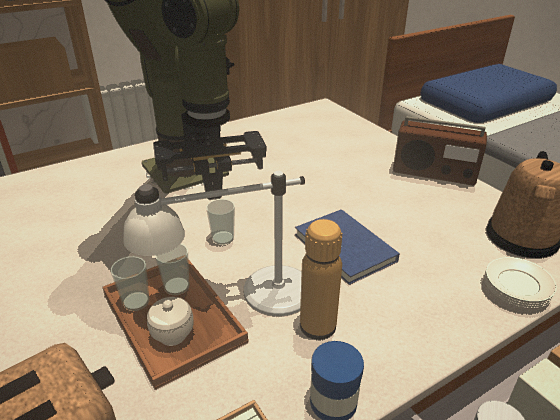

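The switch shows at (187,146), giving an arm angle of about -105.5°. It needs about 4° more to reach -101.4°.

move_arm([
  [[0, 0, 0.04, 0.005, -0.001, -0.001, 0], [0, 0, 0.04, 0.005, -0.001, 0, 0], [0, 0, 0, 0, 0, 0, 0]],
])

```text
clock: 5.75
tool_pos: [0.5628, -0.1481, 0.2636]
eef_rot: [0.78, 0.626, -0.005, 0.002]
contact_force: [0.5, -0.1, 0.8]
opening: 0.002
```

```bash
python3 - <<'E'
from h import *
np.set_printoptions(precision=3,suppress=True)
t=r.snapshot("scene");save(t,"scene2")
for q in ("switch_top","shade_centre"):
  for d in r.find_in(t,q)[:2]: print(d,at(t,d["centre"],.3))
E
```

```text
{'centre': [222.4, 157.5], 'score': 0.88} [ 0.649 -0.283  0.3  ]
```

move_arm([
  [[0, 0, 0, -0.02, 0.004, 0, 0], [0, 0, 0, -0.02, 0.004, 0, 0], [0, 0, 0, -0.01, 0.02, 0.04, 0], [0, 0, 0, 0, 0.04, 0.03, 0], [0, 0, 0, 0, 0.04, 0.03, 0]],
])

```text
clock: 6.4
tool_pos: [0.5078, -0.0436, 0.3622]
eef_rot: [0.785, 0.619, -0.009, -0.0]
contact_force: [0.8, 0.1, 0.2]
opening: 0.005
```

move_arm([
  [[0, 0, 0, -0.02, 0.045, 0, 0], [0, 0, 0, -0.02, 0.045, 0, 0], [0, 0, 0, -0.02, 0.045, 0, 0], [0, 0, 0, -0.01, 0.045, 0, 0], [0, 0, 0, 0, 0.045, 0, 0]],
])

```text
clock: 6.9
tool_pos: [0.4369, 0.1893, 0.3688]
eef_rot: [0.788, 0.616, -0.001, 0.004]
contact_force: [1.3, -0.4, -0.5]
opening: 0.003
```

```bash
python3 - <<'E'
from h import *
np.set_printoptions(precision=3,suppress=True)
for n in("top","scene"):
  t=r.snapshot(n);save(t,n+"3")
  for q in ("switch_top","shade_centre"):
    for d in r.find_in(t,q)[:2]: print(n,q,d,at(t,d["centre"],.3))
  if n=="top": a=t["frame"]
  else: b=t["frame"]
im=np.hstack([cv2.resize(a[140:340,280:480],(400,400)),cv2.resize(b[140:300,80:240],(400,400))])
cv2.imwrite("pics/both3.png",np.ascontiguousarray(im[:,:,::-1]))
E
```

```text
top switch_top {'centre': [216.5, 457.3], 'score': 0.79} [ 0.55  -0.264  0.3  ]
top shade_centre {'centre': [213.9, 426.0], 'score': 0.61} [ 0.557 -0.217  0.3  ]
scene switch_top {'centre': [192.4, 145.9], 'score': 0.69} [ 0.557 -0.269  0.3  ]
scene shade_centre {'centre': [219.1, 157.4], 'score': 0.8} [ 0.641 -0.28   0.3  ]
```

View pics/both3.png

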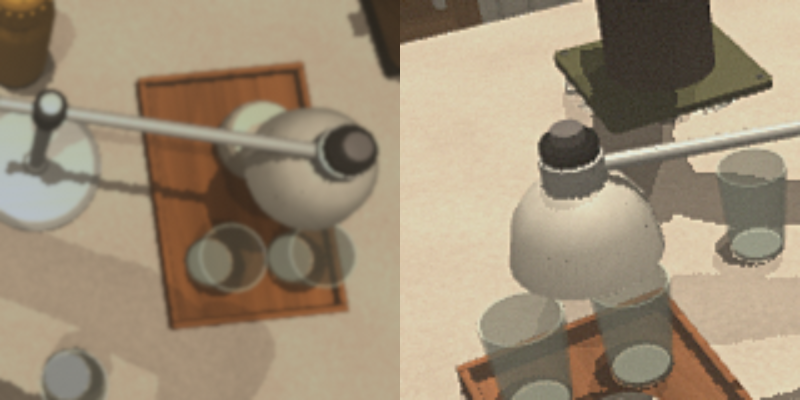

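Switch measured at (212,456.5) in the top view and (193,147.5) in the scene view. That puts it at about (0.557, -0.265), arm angle -101°, on target. Next is the press.

move_arm([
  [[0, 0, 0, 0.012, -0.045, 0, 0], [0, 0, 0, 0.012, -0.045, 0, 0], [0, 0, 0, 0.012, -0.045, 0, 0], [0, 0, 0, 0.012, -0.045, 0, 0], [0, 0, 0, 0.012, -0.045, 0, 0]],
])

```text
clock: 7.7
tool_pos: [0.4977, -0.0481, 0.3685]
eef_rot: [0.789, 0.614, -0.001, 0.004]
contact_force: [0.5, 0.7, -0.4]
opening: 0.005
```

move_arm([
  [[0, 0, 0, 0.012, -0.045, 0, 0], [0, 0, 0, 0.012, -0.045, 0, 0], [0, 0, 0, 0.012, -0.045, 0, 0], [0, 0, 0, 0.012, -0.045, 0, 0], [0, 0, 0, 0, 0, 0, 0]],
])

```text
clock: 8.2
tool_pos: [0.5394, -0.2543, 0.3654]
eef_rot: [0.801, 0.599, -0.005, 0.005]
contact_force: [-1.2, -0.2, -0.5]
opening: 0.005
```

```bash
python3 - <<'E'
from h import *
np.set_printoptions(precision=4,suppress=True)
t=r.snapshot("top")
a=at(t,(212,456.5),.3); t2=r.snapshot("scene"); b=at(t2,(192.8,147.6),.3)
print(a,b,t["frame"].shape)
s=r.get_state();print(s["tool_pos"],s["eef_rot"],s["contact_force"])
E
```

```text
[ 0.5568 -0.264   0.3   ] [ 0.5593 -0.267   0.3   ] (420, 560, 3)
[ 0.5394 -0.2473  0.3664] [ 0.7978  0.6029 -0.0039  0.0034] [-0.2106  0.9001  0.094 ]
```

move_arm([
  [[0.01, -0.002, 0, 0.01, -0.009, -0.015, 0], [0, 0, 0, 0.008, -0.008, -0.015, 0], [0, 0, 0, 0, 0, 0, 0], [0, 0, 0, 0, 0, 0, 0]],
])

```text
clock: 8.7
tool_pos: [0.5561, -0.2617, 0.3365]
eef_rot: [0.797, 0.604, 0.001, -0.001]
contact_force: [-0.7, 0.2, 0.3]
opening: 0.006
```

```bash
python3 - <<'E'
from h import *
np.set_printoptions(precision=4,suppress=True)
for i in range(3):
  t=r.snapshot("scene")
  s=r.get_state();print(s["tool_pos"],s["eef_rot"],s["contact_force"])
save(t,"scene4")
b=cv2.resize(t["frame"][130:290,70:270],(700,560))
cv2.imwrite("pics/s4.png",np.ascontiguousarray(b[:,:,::-1]))
E
```

```text
[ 0.556  -0.2617  0.3365] [ 0.7967  0.6044  0.0004 -0.0006] [ 0.3788  0.1756 -0.4213]
[ 0.5562 -0.2617  0.3368] [ 0.7967  0.6044  0.0005 -0.0004] [ 0.1634 -0.4626 -0.5646]
[ 0.5563 -0.2619  0.337 ] [ 0.7967  0.6043  0.0007 -0.0001] [ 1.0158 -0.056   0.574 ]
```

View pics/s4.png

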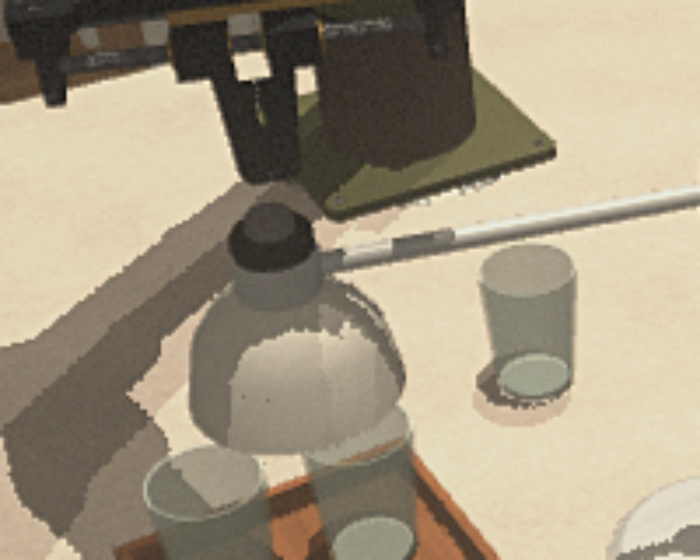

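Fingertips at (270,180) in the crop sit just above the button at (270,220), and they are narrow enough for it.

move_arm([
  [[0, 0, 0, 0.001, -0.004, -0.01, 0], [0, 0, 0, 0, 0, -0.008, 0], [0, 0, 0, 0, 0, -0.004, 0], [0, 0, 0, 0, 0, 0, 0]],
])

```text
clock: 9.25
tool_pos: [0.5578, -0.2652, 0.3145]
eef_rot: [0.796, 0.605, 0.001, 0.001]
contact_force: [0.7, -0.5, 1.8]
opening: 0.004
```

move_arm([
  [[0, 0, 0, 0, 0, -0.003, 0], [0, 0, 0, 0, 0, -0.003, 0]],
])

```text
clock: 9.45
tool_pos: [0.5579, -0.2652, 0.3092]
eef_rot: [0.796, 0.605, 0.001, 0.001]
contact_force: [-2.3, -0.3, 17.0]
opening: 0.003
```

move_arm([
  [[0, 0, 0, 0, 0, -0.002, 0]],
])

```text
clock: 9.55
tool_pos: [0.5591, -0.2654, 0.3092]
eef_rot: [0.797, 0.605, 0.002, 0.003]
contact_force: [-1.9, -2.2, 16.7]
opening: 0.003
```

move_arm([
  [[0, 0, 0, 0, 0, 0.004, 0], [0, 0, 0, 0, 0, 0.01, 0], [0, 0, 0, 0, 0, 0.03, 0], [0, 0, 0, 0, 0, 0.03, 0], [0, 0, 0, 0, 0.03, 0.01, 0]],
])

```text
clock: 10.05
tool_pos: [0.5577, -0.2397, 0.3945]
eef_rot: [0.799, 0.602, 0.001, 0.002]
contact_force: [0.6, -0.7, -0.2]
opening: 0.002
```

move_arm([
  [[0, 0, 0, -0.012, 0.045, 0, 0], [0, 0, 0, -0.012, 0.045, 0, 0], [0, 0, 0, -0.012, 0.045, 0, 0], [0, 0, 0, -0.012, 0.045, 0, 0], [0, 0, 0, -0.012, 0.045, 0, 0]],
])

```text
clock: 10.55
tool_pos: [0.497, -0.0097, 0.3972]
eef_rot: [0.802, 0.598, 0.004, 0.004]
contact_force: [1.1, 0.9, 1.2]
opening: 0.007
```

move_arm([
  [[0, 0, 0, -0.012, 0.045, 0, 0], [0, 0, 0, -0.012, 0.045, 0, 0], [0, 0, 0, -0.012, 0.045, 0, 0], [0, 0, 0, -0.012, 0.045, 0, 0], [0, 0, 0, 0, 0, 0, 0]],
])

```text
clock: 11.05
tool_pos: [0.4424, 0.1846, 0.4002]
eef_rot: [0.798, 0.603, 0.007, 0.003]
contact_force: [-0.3, -0.4, 0.5]
opening: 0.006
```

```bash
python3 - <<'E'
from h import *
np.set_printoptions(precision=3,suppress=True)
F=[]
for n in("top","scene"):
  t=r.snapshot(n);save(t,n+"5");F.append(t["frame"])
  for q in ("switch_top","tray","tumbler0","sugar_bowl"):
    for d in r.find_in(t,q)[:3]: print(n,q,d)
im=np.hstack([cv2.resize(F[0][140:340,280:480],(400,400)),cv2.resize(F[1][140:300,80:240],(400,400))])
full=cv2.resize(F[1],(267,200))
cv2.imwrite("pics/both5.png",np.ascontiguousarray(im[:,:,::-1]))
E
```

```text
top switch_top {'centre': [211.4, 460.2], 'score': 0.46}
top tray {'centre': [237.1, 384.3], 'score': 0.71}
top tumbler0 {'centre': [270.1, 394.6], 'score': 0.94}
top tumbler0 {'centre': [329.9, 317.4], 'score': 0.87}
top tumbler0 {'centre': [267.6, 435.2], 'score': 0.79}
top sugar_bowl {'centre': [196.5, 402.9], 'score': 0.59}
scene switch_top {'centre': [191.3, 143.3], 'score': 0.42}
scene tray {'centre': [239.1, 273.5], 'score': 0.74}
scene tray {'centre': [331.8, 187.6], 'score': 0.65}
scene tray {'centre': [220.7, 158.9], 'score': 0.43}
scene tumbler0 {'centre': [284.0, 131.1], 'score': 0.93}
scene tumbler0 {'centre': [271.4, 176.7], 'score': 0.73}
scene sugar_bowl {'centre': [319.0, 171.9], 'score': 0.91}
```

View pics/both5.png

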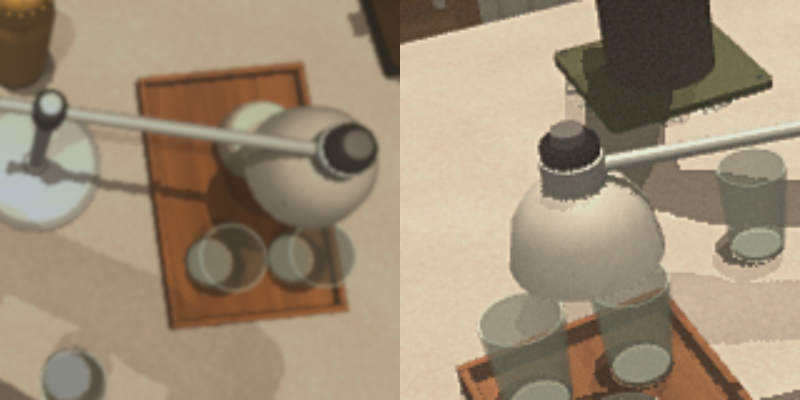

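```bash
python3 - <<'E'
import cv2,numpy as np
o=[]
for n,(r0,c0),(r1,c1) in (("0",(347,331),(129,213)),("3",(214,455),(194,147)),("5",(214,455),(194,147))):
  a=cv2.imread(f"pics/top{n}.png");b=cv2.imread(f"pics/scene{n}.png")
  f=lambda i,r,c:cv2.resize(i[r-20:r+20,c-20:c+20],(260,260),interpolation=cv2.INTER_NEAREST)
  o.append(np.vstack([f(a,r0,c0),f(b,r1,c1)]))
cv2.imwrite("pics/cmp.png",np.hstack(o))
E
```

```text
(no output)
```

View pics/cmp.png

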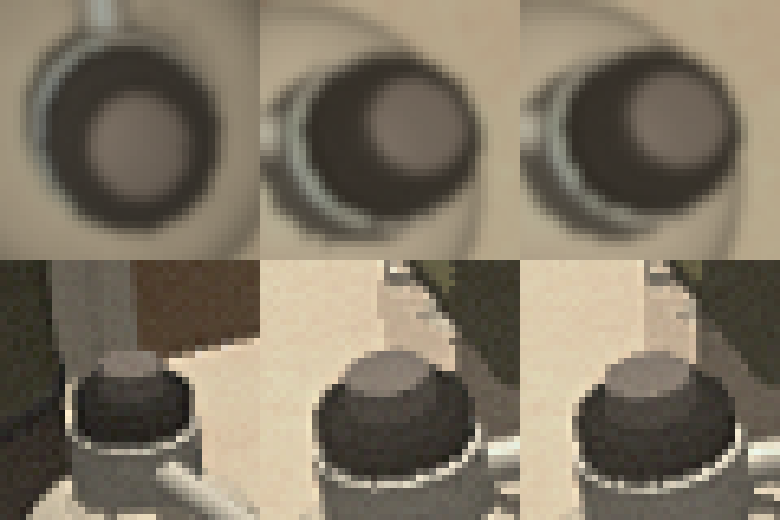

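```bash
python3 -c "
from plant import r
print(r.finish_job())"
```

```text
the job is handed in; nothing more can be done
None
```

The lamp's shade now hangs over the middle of the tray, the switch has been pressed and released, and the job is handed in after about 11 s of robot time.

- **Swinging the arm:** I pushed the bare tube about 117 mm out from the post with the closed fingers, with no grip. It turned about 74°, at only a few newtons in the readings I took.
- **Shade position:** my last measurement put the switch at about (0.557, -0.265) and the tray's middle at (0.558, -0.259). That leaves 6–7 mm, nearly all along the tube, where turning can't change it.
- **Pressing the switch:** I pressed straight down with the closed fingers until they met a hard stop. The pictures before and after show the button fully up again.
- **Rest of the scene:** the crops and the detections after the press showed no change in the lamp, tray, tumblers or sugar bowl. I did not check the book or the flask separately at the end. The robot is clear of everything.

Two readings did not match the plan:
- **Force:** it reached about 17 N at the stop, against the 4 N or so the switch needs. Some of that may have landed on the black housing around the button. I could not tell how much, and if the housing counts as the shade this could break the 3 N limit.
- **Height:** the button and its stop seemed about 4 mm higher than the given dimensions suggest. I measured at least 5.3 mm of the 6 mm travel, so I judged "fully down" from the hard stop.

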